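Spot-check the charger with the infrared thermometer

TASK

Check whether the white charger that lies on the desk runs hot: take the yellow infrared thermometer out of its stand, hold it upright with its lens pointing straight down at the middle of the charger's body, about 5 cm above it, and keep it steady there for two seconds. Then put the thermometer back in its stand, nose down and fully seated, and let go of it. Leave the charger where it lies.

Things in the scene. Friction and masses are not known exactly. Their poses are not given: they have to be found in the camera images.
- thermometer: Yellow/black pistol-shaped thermometer, 200 g, loose, nose down in the grey stand. Origin: lens centre at the nose's lower end; +z up the barrel, lens looks along -z. Nose black, 30 x 30 mm, z 0 to 50. Barrel yellow, 44 (x) x 36 (y) mm, z 50 to 150, flat sides: grasp it from above across y, in its top 40 mm. Black grip, 28 mm wide, juts 113 mm to -x, z 65 to 122.
- stand: Fixed holder: foot plate 96 x 88 x 8 mm, grey block 70 x 70 mm, top 50 mm above the desk, with a square pocket 36 x 36 mm (3 mm play each side of the nose), 4 mm chamfer at the mouth, floor 16 mm above the desk: the seated lens rests there. Origin: underside centre, at desk height, on the pocket's axis; z up; x, y as the thermometer's when it stands there.
- charger_spot (a point): Middle of the flat top, 28 mm above the desk, of the body of the white rounded USB charger plug (body 45 x 44 x 28 mm, two prongs on one side), loose, lying on the desk; z up. It lies among a carton, a pot of screws and a round tin, up to 54 mm high; which lies where varies.
Mind the look-alikes: they are no part of the job. What is shaped like the part that bears charger_spot but blue is not meant.

How it is judged:
By the outcome, as a careful person would: the job done as asked, in the order asked, and still so for the second after the job is handed in, with the robot touching nothing.
It also fails if it takes over 56 s, if anything falls off the work surface, if the arm or the gripper's body presses on something with over 40 N, if the wrist force passes 120 N, or if a joint passes its speed limit or range.

ROBOT

A 7-joint arm with a two-finger parallel gripper is mounted at the origin on a cart in front of the work surface, level with it; the furniture and walls round the work are solid. World frame = base frame: x ahead of the robot, y to its left, z up, the work surface at z = 0. Lengths are in m, angles in rad, forces in N, time in s.
With the tool pointing down it reaches from about 0.35 to 0.9 m from the base axis. Payload 8.1 kg.
Tool frame: the origin (TCP) lies at the very end of the fingers, on their centre line; the grasp point (between the pads) lies 19 mm behind it; z points along the fingers, y is the line along which they close (so a half turn about z gives the same grasp; the last joint's range is limited). The gripper opens to 85 mm and grips with 20 to 120 N. Pads are 22 mm wide; open, the fingers measure 114 mm over their backs; the gripper's body (76 mm by 85 mm) begins 54 mm behind the grasp point. The pads swing forward as they close: fully open they stand 13 mm farther back than shut.
Start: joints at [-1.352, 0.434, 0.025, 1.573, -0.012, 1.134, -0.075], TCP at [0.198, 0.593, 0.231] pointing down, gripper open.
Joint ranges: [-2.62, 2.62], [-0.44, 2.09], [-1.27, 1.32], [0.08, 2.57], [-1.32, 4.46], [0.12, 2], [-2.74, 2.74]. Speed limits (rad/s): [2.22, 2.22, 3.01, 3.01, 3.14, 3.14, 3.14].

INTERFACE

Orientations are given as a 3x3 rotation matrix whose columns are the frame's x, y, z axes.
In Python, from plant import ctrl gives the robot as it stands.
- The arm moves only by the tool move_arm, never from a script. Its argument "rows" is a list of rows, each an object of numbers: "tx", "ty", "tz": the shift along the tool's x, y, z in m; "ax", "ay", "az": the turn, a rotation vector about the tool's x, y, z in degrees. In form: [{"tx": .., "ty": .., "tz": .., "ax": .., "ay": .., "az": ..}, ...]. A call has 1 to 12 rows; each row shifts and turns the commanded pose from where the row before left it, along the tool's axes as they then stand; what a row does not reach is not made up. A row lasts 1/8 s, in which the tool goes at most 62.5 mm and 10.7 degrees, less where a joint would pass 70% of its speed; a pose out of reach is approached as far as the arm can. A call with a gripper value outside its range is refused whole. "hand" is the closure, from -1 (fully open) to 1 (shut), set as the call begins (left out, the last holds). The fingers move at their own pace and stop on an object; the grip force is fixed at half the most. Time passes only in rows, so rows that do not move let the fingers close. It gives the time, the measured TCP pose, the force, the opening and the grip force at its end, in the units of the state.
- ctrl.sense(): the state, without advancing time (a new reading comes with each control period).
- ctrl.get_image(name): name is "scene" or "top" or "wrist"; returns the picture (400x640x3 uint8, red, green, blue); there is no depth.
- ctrl.camera_params(name): a dict with "fovy" (degrees; the focal length in pixels is half the picture's height over the tangent of half this angle, whatever the lens; pixels are square), "cx", "cy" (the principal point, pixels), "D" ([k1, k2, p1, p2, k3] as OpenCV has them; the pictures are not rectified), "xyz" and "orientation" of the camera in the world. Camera axes: x right, y down, z forward; pixel columns grow to the right and rows downward; lengths in m; the calibration is good to about 2 mm. A picture is of the moment at which its call begins: read the wrist's pose just before it. camera_params takes no time and is no camera call; for the wrist camera it gives the pose at the moment of the call.
- ctrl.job_done(): hands the job in; it is judged then, once.
The state is a dict: "t": time; "q": joint angles; "qvel": joint speeds; "effort": joint torques, N m; "tcp_pos": TCP position; "orientation": TCP orientation; "force": force on the tool from outside, world axes, zero at the start; "torque": the same for the moment, N m; "opening": opening from 0.0 (shut) to 1.0 (fully open); "finger_force": force on a finger pad.
Only numpy, scipy, OpenCV 4.12 (cv2) and the standard library are available. Lean on these libraries where they do the work, as an engineer would, in place of code of your own. Each camera call takes 0.05 s, during which the arm holds its last target. There are 200 camera calls.

## Working session

There is one attempt and no reset: what is moved stays moved. The work goes in short steps, Python scripts to look and compute and a tool call to move; the robot and the scene stay as the last step left them, time stands still between calls to the robot, and variables do not carry over. Pictures are saved under pics/ and viewed, at most 10 in all, crops included, and the job is handed in when it is done.

Besides the shell and the picture viewer there is one more tool, called after "Emit:" by a JSON object that holds its "method" and its "body". move_arm: Moves the arm, as the interface text tells. Its arguments: {"type":"object","properties":{"rows":{"type":"array"},"hand":{"type":"number"}},"required":["rows"]}

```bash
mkdir -p pics; cat > h.py <<'E'
import numpy as np, cv2
from plant import ctrl
def K(p):
    f=200/np.tan(np.radians(p["fovy"])/2)
    return np.array([[f,0,p["cx"]],[0,f,p["cy"]],[0,0,1.]])
def R(p): return np.array(p["orientation"]).reshape(3,3)
def ray(p,px,z):
    u=cv2.undistortPoints(np.array(px,float).reshape(-1,1,2),K(p),np.array(p["D"],float)).reshape(-1,2)
    d=np.c_[u,np.ones(len(u))]@R(p).T
    o=np.array(p["xyz"]); return o+d*((z-o[2])/d[:,2])[:,None]
def proj(p,X):
    Rw=R(p).T; t=-Rw@np.array(p["xyz"])
    return cv2.projectPoints(np.array(X,float).reshape(-1,1,3),cv2.Rodrigues(Rw)[0],t,K(p),np.array(p["D"],float))[0].reshape(-1,2)
E
python3 - <<'E'
from h import *
s=ctrl.sense(); print(s)
for n in("top","scene"):
    im=ctrl.get_image(n); cv2.imwrite(f"pics/{n}0.png",im[:,:,::-1]); print(n,ctrl.camera_params(n))
E
```

```text
{'t': 0.0, 'q': array([-1.35160652,  0.43522815,  0.02496042,  1.57413939, -0.01160584,
        1.13399519, -0.07512758]), 'qvel': array([ 0.00014532, -0.00014703,  0.00079947,  0.00144319,  0.00067543,
       -0.0002449 ,  0.00084008]), 'effort': array([-8.15581170e-04, -6.70458627e+01,  1.02517627e+00, -3.16216886e+01,
        1.56818441e-02,  1.23033993e-02,  5.08417148e-07]), 'tcp_pos': array([0.19754555, 0.59240227, 0.23050626]), 'orientation': array([[-9.48642785e-01,  3.16349047e-01, -3.82646229e-04],
       [ 3.16349248e-01,  9.48641480e-01, -1.57939758e-03],
       [-1.36646834e-04, -1.61933397e-03, -9.99998680e-01]]), 'force': array([0.75378701, 0.18673138, 0.22660344]), 'torque': array([-0.01090401,  0.01243518,  0.03924998]), 'finger_force': 0.0, 'opening': 0.9995883695097335}
top {'fovy': 57.95087199014459, 'cx': 313.96286977637106, 'cy': 198.71423532160412, 'D': array([-0.01775758,  0.        ,  0.        ,  0.        ,  0.        ]), 'xyz': array([ 0.23203224, -0.20293137,  0.85026733]), 'orientation': array([[ 0.37893056, -0.87281678,  0.30757518],
       [-0.92540291, -0.35507877,  0.13247081],
       [-0.00640932, -0.33482821, -0.94225739]])}
scene {'fovy': 48.915764089038134, 'cx': 319.39956750746984, 'cy': 192.25407124599343, 'D': array([0.01655179, 0.        , 0.        , 0.        , 0.        ]), 'xyz': array([-0.15217535, -0.43158569,  0.47047797]), 'orientation': array([[ 0.43674417, -0.46229245,  0.77171253],
       [-0.89938481, -0.20625927,  0.38544011],
       [-0.01901319, -0.86240525, -0.50586134]])}
```

View pics/top0.png

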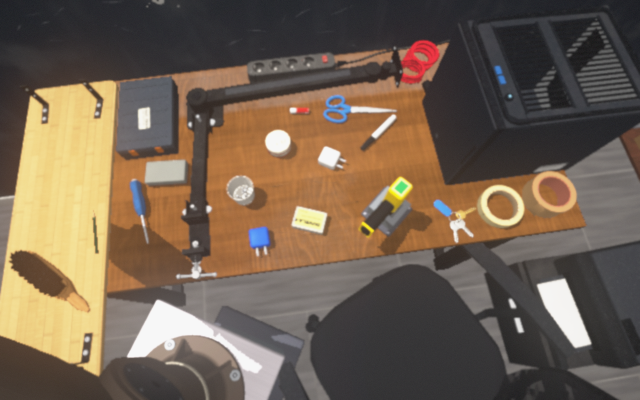

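View pics/scene0.png

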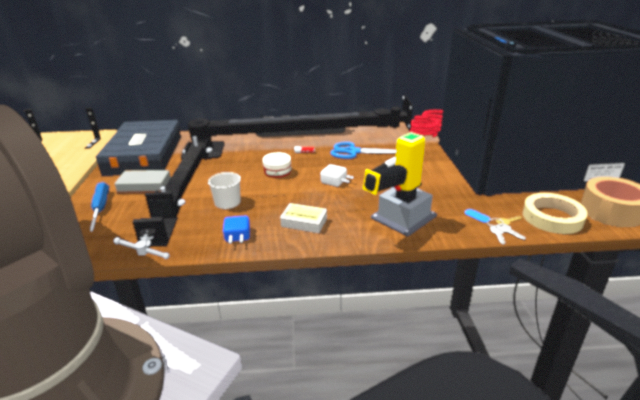

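The scene shows a white charger with prongs at top (330,157) / scene (335,175), a blue look-alike at top (260,240), a white round tin at top (277,143) and a carton at (310,220). The white pronged body at (330,157) fits the description. The thermometer is at top (390,205). I'll confirm in one enlarged crop.

```bash
python3 - <<'E'
from h import *
t=cv2.imread("pics/top0.png"); s=cv2.imread("pics/scene0.png")
f=lambda im,x,y,w,h:cv2.resize(im[y:y+h,x:x+w],(400,300),interpolation=cv2.INTER_CUBIC)
a=np.vstack([np.hstack([f(t,350,170,80,60),f(t,300,135,64,48)]),np.hstack([f(s,350,120,160,120),f(s,300,150,80,60)])])
cv2.imwrite("pics/c1.png",a)
for n,im in(("top",t),("scene",s)):
    p=ctrl.camera_params(n); hsv=cv2.cvtColor(im,cv2.COLOR_BGR2HSV)
    for nm,lo,hi in(("yellow",(22,150,120),(34,255,255)),("green",(40,120,80),(80,255,255)),("white",(0,0,165),(179,60,255))):
        m=cv2.inRange(hsv,lo,hi); c,_=cv2.findContours(m,0,2)
        for k in c:
            if cv2.contourArea(k)>12:
                x=cv2.boundingRect(k)
                if 240<x[0]<440 and 80<x[1]<240: print(n,nm,cv2.contourArea(k),x,cv2.minAreaRect(k))
# monitor arm points: height triangulation by eye
def tri(a,b):
    P=[];
    pt,ps=ctrl.camera_params("top"),ctrl.camera_params("scene")
    A=[];B=[]
    for p,x in((pt,a),(ps,b)):
        o=np.array(p["xyz"]);d=ray(p,[x],0)[0]-o;d/=np.linalg.norm(d);M=np.eye(3)-np.outer(d,d);A.append(M);B.append(M@o)
    return np.linalg.solve(sum(A),sum(B)).round(3)
print("arm base joint",tri((197,97),(207,130)),"end",tri((395,68),(405,115)),"near",tri((196,255),(150,228)),"green",tri((400,187),(411,137)))
E
```

```text
top yellow 58.5 (359, 222, 15, 15) ((365.6415710449219, 228.6239013671875), (14.204885482788086, 9.31313705444336), 41.18592834472656)
top yellow 216.0 (385, 177, 28, 35) ((396.1200256347656, 193.3400115966797), (18.600000381469727, 33.20000076293945), 36.86989974975586)
top green 53.5 (396, 182, 11, 11) ((400.8769836425781, 186.64752197265625), (7.042028427124023, 9.090619087219238), 39.80556869506836)
top white 622.5 (292, 207, 35, 26) ((308.9438171386719, 219.41009521484375), (32.30481719970703, 21.061840057373047), 12.994616508483887)
top white 108.5 (370, 186, 19, 24) ((380.3764953613281, 197.3941192626953), (5.857122421264648, 27.224775314331055), 40.60129928588867)
top white 334.0 (318, 147, 28, 22) ((331.7069091796875, 158.5172576904297), (25.60475730895996, 19.03943634033203), 23.198589324951172)
top white 435.0 (265, 130, 26, 24) ((277.79998779296875, 141.6000213623047), (23.25510597229004, 24.149532318115234), 63.43495178222656)
top white 148.0 (372, 115, 24, 23) ((383.7500305175781, 126.25001525878906), (5.656853675842285, 30.40559196472168), 45.0)
top white 20.0 (290, 10
[... 650 characters left out ...]
0288086), 63.43495178222656)
scene white 440.0 (320, 164, 33, 23) ((336.0293884277344, 175.38235473632812), (32.25723648071289, 20.130456924438477), 14.03624439239502)
scene white 52.0 (385, 157, 11, 9) ((390.60003662109375, 161.70001220703125), (6.260990142822266, 11.180339813232422), 63.43495178222656)
scene white 437.5 (263, 152, 28, 23) ((276.5, 163.0), (22.0, 27.0), 90.0)
scene white 140.0 (359, 147, 37, 7) ((376.9163513183594, 150.83851623535156), (36.24178695678711, 5.5516676902771), 3.5763344764709473)
scene white 33.5 (294, 146, 7, 7) ((297.0, 149.0), (6.0, 6.0), 90.0)
arm base joint [0.644 0.29  0.053] end [ 0.91  -0.152  0.065] near [0.271 0.104 0.045] green [ 0.545 -0.26   0.166]
```

View pics/c1.png

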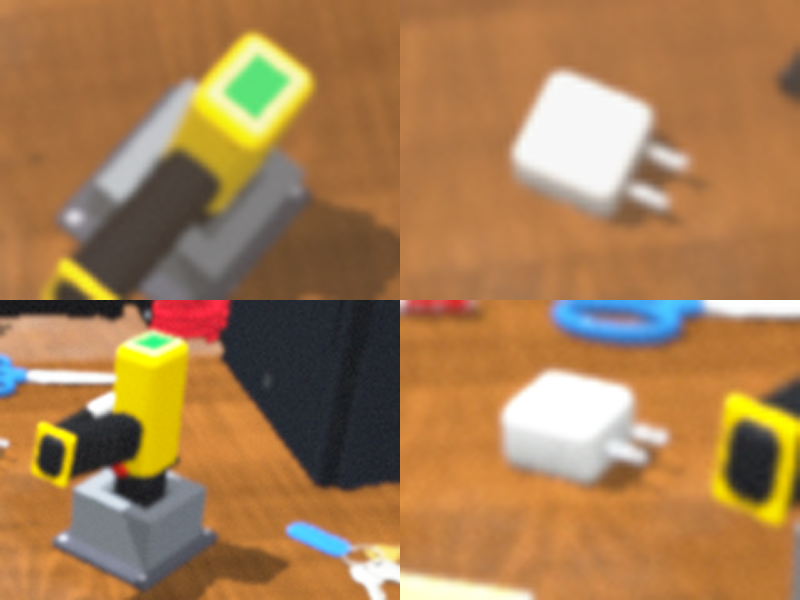

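The crop confirms it: a white rounded body with two prongs, top face centred near top (330,156), not the blue look-alike. Next I compute the poses.

```bash
cat >> h.py <<'E'
def tomove(T,yawx):
    """shift in tool axes to world T and turn az (deg) so tool y is along yawx+90 (mod 180)"""
    s=ctrl.sense(); O=np.array(s["orientation"]); d=O.T@(np.array(T)-s["tcp_pos"])
    a=np.degrees(np.arctan2(O[1,0],O[0,0])); dz=-((yawx-a+90)%180-90)
    return d.round(4),dz.round(1)
E
python3 - <<'E'
from h import *
p=ctrl.camera_params("top")
up=lambda c,s,o:(np.array(c)+.5)/s-.5+np.array(o)
b=ray(p,up([(250,33),(313,85),(258,150),(195,97)],5,(350,170)),0.166)[:,:2]
print(b.round(4),"c",b.mean(0)); e=np.diff(np.vstack([b,b[:1]]),axis=0)
print(np.c_[np.linalg.norm(e,axis=1),np.degrees(np.arctan2(e[:,1],e[:,0]))].round(3))
g=ray(p,[(400.88,186.65)],.166)[0,:2]; print("green",g)
ps=ctrl.camera_params("scene"); print("green scene",ray(ps,[(411,136)],.166))
c=ray(p,[up((186,130),6.25,(300,135))],.028)[0]; print("charger",c)
# scene crop bottom-right: offset (300,150), x5; top face centre
print("charger scene",ray(ps,[up((570,405),5,(300-80,150-60))],.028))
print("handle end top",ray(p,[(365.6,228.6)],.11)[0])
E
```

```text
[[ 0.5672 -0.2511]
 [ 0.5549 -0.2819]
 [ 0.5196 -0.2697]
 [ 0.5318 -0.2391]] c [ 0.54337405 -0.26044882]
[[ 3.30000e-02 -1.11751e+02]
 [ 3.70000e-02  1.60881e+02]
 [ 3.30000e-02  6.83360e+01]
 [ 3.70000e-02 -1.88650e+01]]
green [ 0.54609659 -0.26059383]
green scene [[ 0.55011611 -0.26042697  0.166     ]]
charger [ 0.62247317 -0.07929658  0.028     ]
charger scene [[ 0.61888689 -0.08204058  0.028     ]]
handle end top [ 0.45277967 -0.22526675  0.11      ]
```

```bash
python3 - <<'E'
from h import *
print(tomove([.545,-.2605,.240],-20)); print(ctrl.camera_params("wrist"))
E
```

```text
(array([-0.5994, -0.6993, -0.0083]), np.float64(1.6))
{'fovy': 69.56380534055528, 'cx': 320.8824824228275, 'cy': 193.79023734119895, 'D': array([0.00359787, 0.        , 0.        , 0.        , 0.        ]), 'xyz': array([0.13176164, 0.6146695 , 0.37269994]), 'orientation': array([[ 0.31533505,  0.91303877,  0.25869674],
       [ 0.94897802, -0.30278104, -0.08811556],
       [-0.00212445,  0.27328345, -0.96193121]])}
```

Emit:
{"method": "move_arm", "body": {"rows": [{"tx": -0.025, "ty": -0.029, "tz": -0.004}, {"tx": -0.025, "ty": -0.029, "tz": -0.004}, {"tx": -0.025, "ty": -0.029}, {"tx": -0.025, "ty": -0.029}, {"tx": -0.025, "ty": -0.029}, {"tx": -0.025, "ty": -0.029}, {"tx": -0.025, "ty": -0.029}, {"tx": -0.025, "ty": -0.029}, {"tx": -0.025, "ty": -0.029}, {"tx": -0.025, "ty": -0.029}, {"tx": -0.025, "ty": -0.029}, {"tx": -0.025, "ty": -0.029}], "hand": -1}}

```text
validation failed for argument at $.ro...
```

Emit:
{"method": "move_arm", "body": {"rows": [{"tx": -0.025, "ty": -0.029}, {"tx": -0.025, "ty": -0.029}, {"tx": -0.025, "ty": -0.029}, {"tx": -0.025, "ty": -0.029}, {"tx": -0.025, "ty": -0.029}, {"tx": -0.025, "ty": -0.029}, {"tx": -0.025, "ty": -0.029}, {"tx": -0.025, "ty": -0.029}, {"tx": -0.025, "ty": -0.029}, {"tx": -0.025, "ty": -0.029, "az": 1.6}, {}, {}]}}

```text
validation failed for argument at $.ro...
```

```bash
python3 - <<'E'
from h import *
s=ctrl.sense();print(s["t"],s["q"].round(2),s["orientation"].round(3),s["tcp_pos"],tomove([.545,-.2605,.240],-20))
p=ctrl.camera_params("wrist"); im=ctrl.get_image("wrist"); cv2.imwrite("pics/w1.png",im[:,:,::-1]); print(p["xyz"],p["orientation"])
E
```

```text
0.1 [-1.35  0.44  0.02  1.57 -0.01  1.13 -0.08] [[-0.949  0.316 -0.   ]
 [ 0.316  0.949 -0.001]
 [-0.    -0.001 -1.   ]] [0.19757907 0.59247103 0.2306207 ] (array([-0.5994, -0.6993, -0.0083]), np.float64(1.6))
[0.13176164 0.6146695  0.37269994] [[ 0.31533505  0.91303877  0.25869674]
 [ 0.94897802 -0.30278104 -0.08811556]
 [-0.00212445  0.27328345 -0.96193121]]
```

View pics/w1.png

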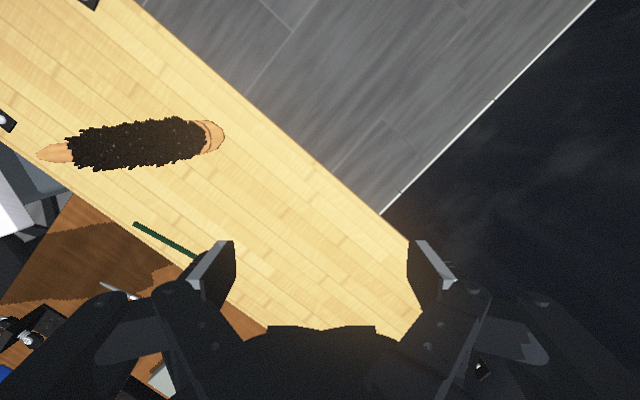

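The moves were refused, so the arm is still at its start. The picture shows only the brush at (140,145) and the open fingers at (215,280) and (430,280). I'll try again with all six keys in each row.

Emit:
{"method": "move_arm", "body": {"rows": [{"tx": -0.025, "ty": -0.029, "tz": -0.008, "ax": 0, "ay": 0, "az": 0}, {"tx": -0.025, "ty": -0.029, "tz": 0, "ax": 0, "ay": 0, "az": 0}, {"tx": -0.025, "ty": -0.029, "tz": 0, "ax": 0, "ay": 0, "az": 0}, {"tx": -0.025, "ty": -0.029, "tz": 0, "ax": 0, "ay": 0, "az": 0}, {"tx": -0.025, "ty": -0.029, "tz": 0, "ax": 0, "ay": 0, "az": 0}, {"tx": -0.025, "ty": -0.029, "tz": 0, "ax": 0, "ay": 0, "az": 0}, {"tx": -0.025, "ty": -0.029, "tz": 0, "ax": 0, "ay": 0, "az": 0}, {"tx": -0.025, "ty": -0.029, "tz": 0, "ax": 0, "ay": 0, "az": 0}, {"tx": -0.025, "ty": -0.029, "tz": 0, "ax": 0, "ay": 0, "az": 0}, {"tx": -0.025, "ty": -0.029, "tz": 0, "ax": 0, "ay": 0, "az": 0}, {"tx": -0.025, "ty": -0.029, "tz": 0, "ax": 0, "ay": 0, "az": 0}, {"tx": -0.025, "ty": -0.029, "tz": 0, "ax": 0, "ay": 0, "az": 0}], "hand": -1}}

```text
t: 1.65
tcp_pos: [0.3725, 0.1666, 0.2393]
orientation: [[-0.949, 0.316, 0.0], [0.316, 0.949, 0.0], [-0.0, 0.0, -1.0]]
force: [0.5, -0.9, -0.2]
opening: 1.0
finger_force: 0.0
```

Emit:
{"method": "move_arm", "body": {"rows": [{"tx": -0.025, "ty": -0.029, "tz": 0, "ax": 0, "ay": 0, "az": 0}, {"tx": -0.025, "ty": -0.029, "tz": 0, "ax": 0, "ay": 0, "az": 0}, {"tx": -0.025, "ty": -0.029, "tz": 0, "ax": 0, "ay": 0, "az": 0}, {"tx": -0.025, "ty": -0.029, "tz": 0, "ax": 0, "ay": 0, "az": 0}, {"tx": -0.025, "ty": -0.029, "tz": 0, "ax": 0, "ay": 0, "az": 0}, {"tx": -0.025, "ty": -0.029, "tz": 0, "ax": 0, "ay": 0, "az": 0}, {"tx": -0.025, "ty": -0.029, "tz": 0, "ax": 0, "ay": 0, "az": 0}, {"tx": -0.025, "ty": -0.029, "tz": 0, "ax": 0, "ay": 0, "az": 0}, {"tx": -0.025, "ty": -0.029, "tz": 0, "ax": 0, "ay": 0, "az": 0}, {"tx": -0.025, "ty": -0.029, "tz": 0, "ax": 0, "ay": 0, "az": 0}, {"tx": -0.025, "ty": -0.029, "tz": 0, "ax": 0, "ay": 0, "az": 0}, {"tx": -0.024, "ty": -0.03, "tz": 0, "ax": 0, "ay": 0, "az": 1.6}]}}

```text
t: 3.15
tcp_pos: [0.5458, -0.2587, 0.239]
orientation: [[-0.939, 0.343, -0.0], [0.343, 0.939, 0.0], [0.0, 0.0, -1.0]]
force: [1.4, -0.2, 0.3]
opening: 0.999
finger_force: 0.0
```

```bash
python3 - <<'E'
from h import *
ctrl.get_image("top");ctrl.get_image("top")
s=ctrl.sense();print(s["t"],s["q"].round(2),s["tcp_pos"],tomove([.545,-.2605,.240],-20))
p=ctrl.camera_params("wrist"); im=ctrl.get_image("wrist"); cv2.imwrite("pics/w2.png",im[:,:,::-1])
m=cv2.inRange(cv2.cvtColor(im,cv2.COLOR_RGB2HSV),(40,120,80),(80,255,255))
c=max(cv2.findContours(m,0,2)[0],key=cv2.contourArea); r=cv2.minAreaRect(c); print(r)
b=ray(p,cv2.boxPoints(r),.166)[:,:2]; print(b,b.mean(0)); e=np.diff(b,axis=0); print(np.linalg.norm(e,axis=1),np.degrees(np.arctan2(e[:,1],e[:,0])))
E
```

```text
3.25 [-0.05  0.43  0.59  1.65 -0.25  1.14  1.82] [ 0.54528155 -0.26217915  0.23898641] (array([ 0.0008,  0.0015, -0.001 ]), np.float64(-0.3))
((324.5, 204.5), (29.0, 23.0), 90.0)
[[ 0.53243182 -0.26422678]
 [ 0.53858236 -0.24753219]
 [ 0.56113502 -0.2554995 ]
 [ 0.55481082 -0.27268692]] [ 0.54674    -0.25998635]
[0.01779153 0.02391862 0.01831401] [  69.77543669  -19.45709661 -110.2013585 ]
```

View pics/w2.png

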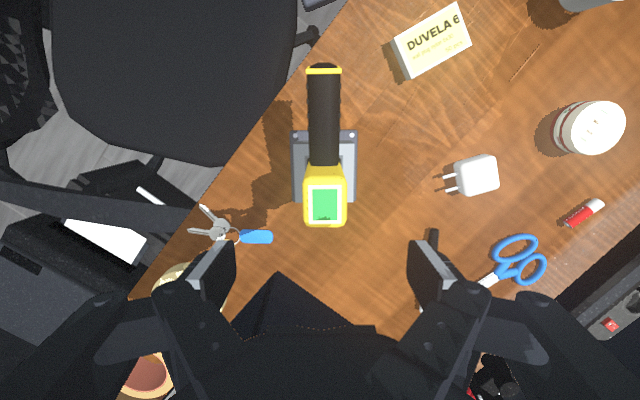

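The wrist view shows the thermometer centred between the fingers: screen at (324,204), handle up to (323,70). The white charger is at (477,175).

```bash
python3 - <<'E'
from h import *
print(tomove([.5455,-.260,.125],-20))
im=cv2.imread("pics/w2.png"); p=ctrl.camera_params("wrist")
roi=np.zeros((400,640),np.uint8); roi[145:205,430:510]=1
for v in(150,190,215,235):
    m=cv2.inRange(cv2.cvtColor(im,cv2.COLOR_BGR2HSV),(0,0,v),(179,60,255))*roi
    m=cv2.morphologyEx(m,cv2.MORPH_OPEN,np.ones((9,9)))
    c=max(cv2.findContours(m,0,2)[0],key=cv2.contourArea); r=cv2.minAreaRect(c)
    b=ray(p,cv2.boxPoints(r),.028)[:,:2];e=np.diff(b,axis=0); print(v,r,b.mean(0).round(4),np.linalg.norm(e,axis=1)[:2].round(4))
E
```

```text
(array([-0.0006,  0.0002,  0.1138]), np.float64(-0.2))
150 ((476.5589599609375, 174.755615234375), (38.30106735229492, 44.52218246459961), 77.00537872314453) [ 0.6178 -0.0801] [0.0527 0.0506]
190 ((479.34149169921875, 174.65472412109375), (38.02486801147461, 38.147727966308594), 79.3803482055664) [ 0.6188 -0.0768] [0.0454 0.0501]
215 ((480.09619140625, 175.4807586669922), (35.889251708984375, 37.26206588745117), 78.69007110595703) [ 0.6202 -0.0761] [0.0443 0.0474]
235 ((480.32891845703125, 175.53018188476562), (34.872920989990234, 35.91563415527344), 79.99201965332031) [ 0.6203 -0.0759] [0.0429 0.046 ]
```

Emit:
{"method": "move_arm", "body": {"rows": [{"tx": 0, "ty": 0.002, "tz": 0.01, "ax": 0, "ay": 0, "az": 0}, {"tx": 0, "ty": 0, "tz": 0.015, "ax": 0, "ay": 0, "az": 0}, {"tx": 0, "ty": 0, "tz": 0.015, "ax": 0, "ay": 0, "az": 0}, {"tx": 0, "ty": 0, "tz": 0.015, "ax": 0, "ay": 0, "az": 0}, {"tx": 0, "ty": 0, "tz": 0.015, "ax": 0, "ay": 0, "az": 0}, {"tx": 0, "ty": 0, "tz": 0.015, "ax": 0, "ay": 0, "az": 0}, {"tx": 0, "ty": 0, "tz": 0.015, "ax": 0, "ay": 0, "az": 0}, {"tx": 0, "ty": 0, "tz": 0.01, "ax": 0, "ay": 0, "az": 0}, {"tx": 0, "ty": 0, "tz": 0.004, "ax": 0, "ay": 0, "az": 0}, {"tx": 0, "ty": 0, "tz": 0, "ax": 0, "ay": 0, "az": 0}, {"tx": 0, "ty": 0, "tz": 0, "ax": 0, "ay": 0, "az": 0}]}}

```text
t: 4.68
tcp_pos: [0.5464, -0.2561, 0.1258]
orientation: [[-0.939, 0.343, 0.001], [0.343, 0.939, -0.0], [-0.001, 0.0, -1.0]]
force: [0.1, -1.0, 0.1]
opening: 0.999
finger_force: 0.0
```

Emit:
{"method": "move_arm", "body": {"rows": [{"tx": 0, "ty": -0.0035, "tz": 0, "ax": 0, "ay": 0, "az": 0}, {"tx": 0, "ty": 0, "tz": 0, "ax": 0, "ay": 0, "az": 0}, {"tx": 0, "ty": 0, "tz": 0, "ax": 0, "ay": 0, "az": 0}]}}

```text
t: 5.05
tcp_pos: [0.545, -0.2593, 0.1254]
orientation: [[-0.939, 0.343, 0.0], [0.343, 0.939, -0.0], [-0.0, 0.0, -1.0]]
force: [-0.1, 0.2, -1.5]
opening: 0.997
finger_force: 0.0
```

Emit:
{"method": "move_arm", "body": {"rows": [{"tx": 0, "ty": 0, "tz": 0, "ax": 0, "ay": 0, "az": 0}, {"tx": 0, "ty": 0, "tz": 0, "ax": 0, "ay": 0, "az": 0}, {"tx": 0, "ty": 0, "tz": 0, "ax": 0, "ay": 0, "az": 0}, {"tx": 0, "ty": 0, "tz": 0, "ax": 0, "ay": 0, "az": 0}, {"tx": 0, "ty": 0, "tz": 0, "ax": 0, "ay": 0, "az": 0}, {"tx": 0, "ty": 0, "tz": 0, "ax": 0, "ay": 0, "az": 0}, {"tx": 0, "ty": 0, "tz": 0, "ax": 0, "ay": 0, "az": 0}, {"tx": 0, "ty": 0, "tz": 0, "ax": 0, "ay": 0, "az": 0}], "hand": 1}}

```text
t: 6.05
tcp_pos: [0.5451, -0.2593, 0.1254]
orientation: [[-0.939, 0.343, 0.0], [0.343, 0.939, -0.0], [-0.0, -0.0, -1.0]]
force: [1.0, 0.0, 3.7]
opening: 0.413
finger_force: 60.2
```

Grasped. The lateral force is near zero, so it is well centred. Next is lifting straight up.

Emit:
{"method": "move_arm", "body": {"rows": [{"tx": 0, "ty": 0, "tz": -0.003, "ax": 0, "ay": 0, "az": 0}, {"tx": 0, "ty": 0, "tz": -0.006, "ax": 0, "ay": 0, "az": 0}, {"tx": 0, "ty": 0, "tz": -0.01, "ax": 0, "ay": 0, "az": 0}, {"tx": 0, "ty": 0, "tz": -0.012, "ax": 0, "ay": 0, "az": 0}, {"tx": 0, "ty": 0, "tz": -0.012, "ax": 0, "ay": 0, "az": 0}, {"tx": 0, "ty": 0, "tz": -0.012, "ax": 0, "ay": 0, "az": 0}, {"tx": 0, "ty": 0, "tz": -0.012, "ax": 0, "ay": 0, "az": 0}, {"tx": 0, "ty": 0, "tz": -0.012, "ax": 0, "ay": 0, "az": 0}, {"tx": 0, "ty": 0, "tz": -0.012, "ax": 0, "ay": 0, "az": 0}, {"tx": 0, "ty": 0, "tz": -0.009, "ax": 0, "ay": 0, "az": 0}, {"tx": 0, "ty": 0, "tz": 0, "ax": 0, "ay": 0, "az": 0}, {"tx": 0, "ty": 0, "tz": 0, "ax": 0, "ay": 0, "az": 0}]}}

```text
t: 7.55
tcp_pos: [0.5447, -0.259, 0.2249]
orientation: [[-0.939, 0.343, -0.001], [0.343, 0.939, 0.0], [0.001, 0.0, -1.0]]
force: [0.4, 0.3, -2.9]
opening: 0.413
finger_force: 60.0
```

```bash
python3 - <<'E'
from h import *
import json
ims={n:(ctrl.camera_params(n),ctrl.get_image(n)) for n in("wrist","scene","top")}
print(ctrl.sense()["tcp_pos"])
p,im=ims["wrist"]
m=cv2.inRange(cv2.cvtColor(im,cv2.COLOR_RGB2HSV),(40,120,80),(80,255,255))
c=max(cv2.findContours(m,0,2)[0],key=cv2.contourArea); print(cv2.minAreaRect(c))
a=np.vstack([cv2.resize(np.hstack([ims["scene"][1][70:270,250:450],ims["wrist"][1][100:300,220:420]]),(800,400)),cv2.resize(ims["top"][1][130:230,290:490],(800,400))[:200]])
cv2.imwrite("pics/l1.png",a[:,:,::-1])
# charger outlines by two brightness levels in scene and top
for n in("top","scene"):
    p,im=ims[n]; 
    c0=proj(p,[.620,-.079,.028])[0].astype(int); g=np.zeros((400,640),np.uint8); g[c0[1]-18:c0[1]+18,c0[0]-22:c0[0]+22]=1
    for v in(190,225):
        m=cv2.inRange(cv2.cvtColor(im,cv2.COLOR_RGB2HSV),(0,0,v),(179,60,255))*g
        m=cv2.morphologyEx(m,cv2.MORPH_OPEN,np.ones((5,5))); M=cv2.moments(m,True)
        if M["m00"]: print(n,v,M["m00"],ray(p,[(M["m10"]/M["m00"],M["m01"]/M["m00"])],.028)[0].round(4))
E
```

```text
[ 0.54469406 -0.25902871  0.22481611]
((320.5, 294.0), (54.0, 47.0), 90.0)
top 190 316.0 [ 0.6187 -0.079   0.028 ]
top 225 281.0 [ 0.6201 -0.078   0.028 ]
scene 190 383.0 [ 0.6051 -0.0868  0.028 ]
scene 225 257.0 [ 0.6151 -0.0815  0.028 ]
```

View pics/l1.png

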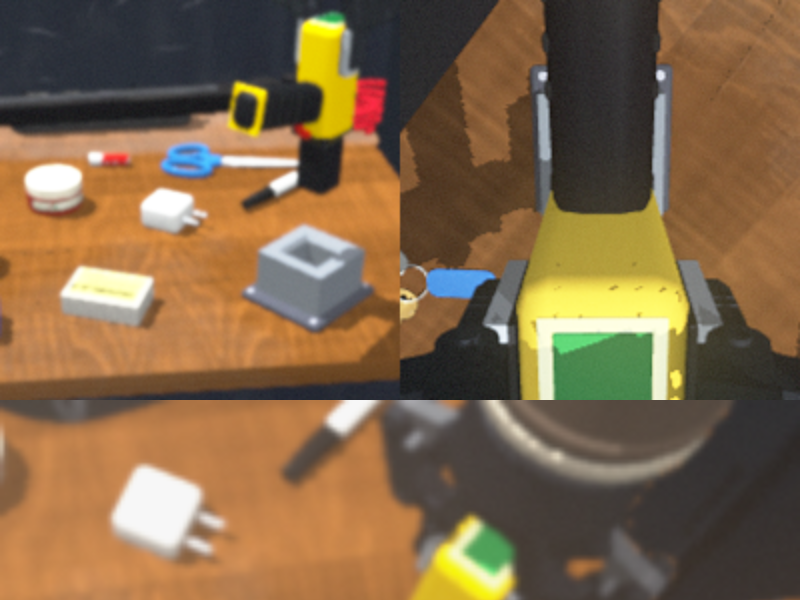

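The thermometer hangs upright in the grip, clear of the stand, which is empty at crop (310,270). The charger is in place at about (0.6207, -0.0788). Next I travel over it.

Emit:
{"method": "move_arm", "body": {"rows": [{"tx": 0, "ty": 0.01, "tz": 0, "ax": 0, "ay": 0, "az": 0}, {"tx": -0.001, "ty": 0.02, "tz": 0, "ax": 0, "ay": 0, "az": 0}, {"tx": -0.001, "ty": 0.023, "tz": 0, "ax": 0, "ay": 0, "az": 0}, {"tx": -0.001, "ty": 0.023, "tz": 0, "ax": 0, "ay": 0, "az": 0}, {"tx": -0.001, "ty": 0.023, "tz": 0, "ax": 0, "ay": 0, "az": 0}, {"tx": -0.001, "ty": 0.023, "tz": 0, "ax": 0, "ay": 0, "az": 0}, {"tx": -0.001, "ty": 0.023, "tz": 0, "ax": 0, "ay": 0, "az": 0}, {"tx": -0.001, "ty": 0.02, "tz": 0, "ax": 0, "ay": 0, "az": 0}, {"tx": -0.001, "ty": 0.015, "tz": 0, "ax": 0, "ay": 0, "az": 0}, {"tx": -0.001, "ty": 0.01, "tz": 0, "ax": 0, "ay": 0, "az": 0}, {"tx": -0.001, "ty": 0.005, "tz": 0, "ax": 0, "ay": 0, "az": 0}, {"tx": 0, "ty": 0, "tz": 0, "ax": 0, "ay": 0, "az": 0}]}}

```text
t: 9.2
tcp_pos: [0.6212, -0.0797, 0.2253]
orientation: [[-0.939, 0.343, -0.0], [0.343, 0.939, -0.0], [-0.0, -0.0, -1.0]]
force: [1.0, -0.3, -2.2]
opening: 0.413
finger_force: 60.0
```

Emit:
{"method": "move_arm", "body": {"rows": [{"tx": 0, "ty": 0, "tz": 0.006, "ax": 0, "ay": 0, "az": 0}, {"tx": 0, "ty": 0, "tz": 0.008, "ax": 0, "ay": 0, "az": 0}, {"tx": 0, "ty": 0, "tz": 0.008, "ax": 0, "ay": 0, "az": 0}, {"tx": 0, "ty": 0, "tz": 0.008, "ax": 0, "ay": 0, "az": 0}, {"tx": 0, "ty": 0, "tz": 0.005, "ax": 0, "ay": 0, "az": 0}, {"tx": 0, "ty": 0, "tz": 0.002, "ax": 0, "ay": 0, "az": 0}, {"tx": 0, "ty": 0, "tz": 0, "ax": 0, "ay": 0, "az": 0}, {"tx": 0, "ty": 0, "tz": 0, "ax": 0, "ay": 0, "az": 0}, {"tx": 0, "ty": 0, "tz": 0, "ax": 0, "ay": 0, "az": 0}]}}

```text
t: 10.32
tcp_pos: [0.6213, -0.0795, 0.1885]
orientation: [[-0.939, 0.343, 0.0], [0.343, 0.939, 0.0], [-0.0, 0.0, -1.0]]
force: [-0.9, 0.3, -2.2]
opening: 0.413
finger_force: 60.0
```

```bash
python3 - <<'E'
from h import *
s=ctrl.sense();print(s["t"],s["tcp_pos"],tomove([.6207,-.0788,.1874],-20))
im=ctrl.get_image("scene");p=ctrl.camera_params("scene")
T=s["tcp_pos"].copy();T[2]-=.1094
print("expected lens",proj(p,T),"charger",proj(p,[.6207,-.0788,.028]))
cv2.imwrite("pics/h1.png",cv2.resize(im[60:210,240:440],(800,600),interpolation=cv2.INTER_CUBIC)[:,:,::-1])
E
```

```text
10.325 [ 0.6212627  -0.07945273  0.18852278] (array([0.0008, 0.0004, 0.0011]), np.float64(-0.0))
expected lens [[332.88424288 148.4534071 ]] charger [[332.58454244 169.96714822]]
```

View pics/h1.png

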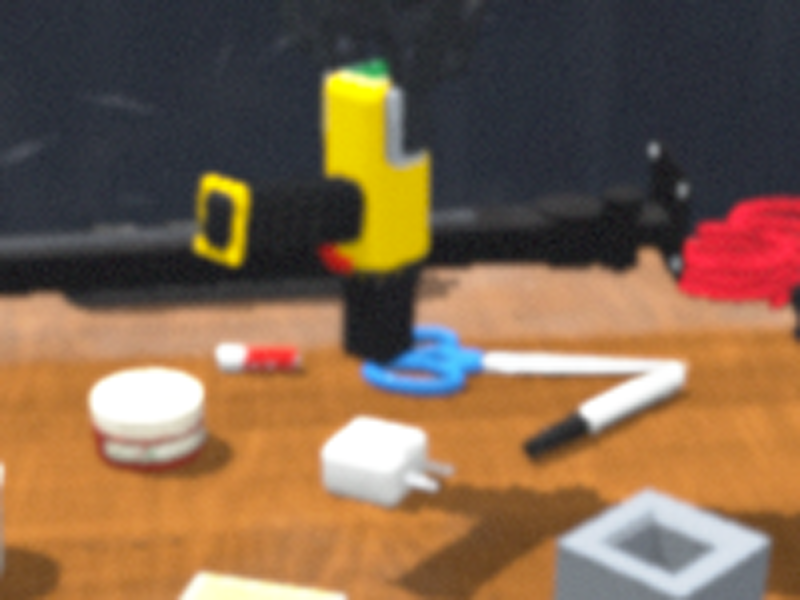

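The nose hangs directly above the charger: lens at crop (378,350), charger top centre at (375,443). Both are within about 1 mm laterally. I'll hold for over 2 s.

Emit:
{"method": "move_arm", "body": {"rows": [{"tx": 0, "ty": 0, "tz": 0.001, "ax": 0, "ay": 0, "az": 0}, {"tx": 0, "ty": 0, "tz": 0, "ax": 0, "ay": 0, "az": 0}, {"tx": 0, "ty": 0, "tz": 0, "ax": 0, "ay": 0, "az": 0}, {"tx": 0, "ty": 0, "tz": 0, "ax": 0, "ay": 0, "az": 0}, {"tx": 0, "ty": 0, "tz": 0, "ax": 0, "ay": 0, "az": 0}, {"tx": 0, "ty": 0, "tz": 0, "ax": 0, "ay": 0, "az": 0}, {"tx": 0, "ty": 0, "tz": 0, "ax": 0, "ay": 0, "az": 0}, {"tx": 0, "ty": 0, "tz": 0, "ax": 0, "ay": 0, "az": 0}, {"tx": 0, "ty": 0, "tz": 0, "ax": 0, "ay": 0, "az": 0}, {"tx": 0, "ty": 0, "tz": 0, "ax": 0, "ay": 0, "az": 0}, {"tx": 0, "ty": 0, "tz": 0, "ax": 0, "ay": 0, "az": 0}, {"tx": 0, "ty": 0, "tz": 0, "ax": 0, "ay": 0, "az": 0}]}}

```text
t: 11.88
tcp_pos: [0.6211, -0.0795, 0.1873]
orientation: [[-0.939, 0.343, 0.0], [0.343, 0.939, 0.0], [-0.0, 0.0, -1.0]]
force: [-0.9, 0.3, -1.4]
opening: 0.416
finger_force: 60.0
```

Emit:
{"method": "move_arm", "body": {"rows": [{"tx": 0, "ty": 0, "tz": 0, "ax": 0, "ay": 0, "az": 0}, {"tx": 0, "ty": 0, "tz": 0, "ax": 0, "ay": 0, "az": 0}, {"tx": 0, "ty": 0, "tz": 0, "ax": 0, "ay": 0, "az": 0}, {"tx": 0, "ty": 0, "tz": 0, "ax": 0, "ay": 0, "az": 0}, {"tx": 0, "ty": 0, "tz": 0, "ax": 0, "ay": 0, "az": 0}, {"tx": 0, "ty": 0, "tz": 0, "ax": 0, "ay": 0, "az": 0}, {"tx": 0, "ty": 0, "tz": 0, "ax": 0, "ay": 0, "az": 0}, {"tx": 0, "ty": 0, "tz": 0, "ax": 0, "ay": 0, "az": 0}, {"tx": 0, "ty": 0, "tz": 0, "ax": 0, "ay": 0, "az": 0}, {"tx": 0, "ty": 0, "tz": 0, "ax": 0, "ay": 0, "az": 0}, {"tx": 0, "ty": 0, "tz": 0, "ax": 0, "ay": 0, "az": 0}, {"tx": 0, "ty": 0, "tz": 0, "ax": 0, "ay": 0, "az": 0}]}}

```text
t: 13.38
tcp_pos: [0.6211, -0.0794, 0.1873]
orientation: [[-0.939, 0.343, 0.0], [0.343, 0.939, 0.0], [-0.0, 0.0, -1.0]]
force: [-0.0, -0.1, -1.3]
opening: 0.414
finger_force: 60.0
```

Emit:
{"method": "move_arm", "body": {"rows": [{"tx": 0, "ty": 0, "tz": -0.006, "ax": 0, "ay": 0, "az": 0}, {"tx": 0, "ty": 0, "tz": -0.011, "ax": 0, "ay": 0, "az": 0}, {"tx": 0, "ty": 0, "tz": -0.012, "ax": 0, "ay": 0, "az": 0}, {"tx": 0, "ty": 0, "tz": -0.009, "ax": 0, "ay": 0, "az": 0}, {"tx": 0, "ty": 0, "tz": 0, "ax": 0, "ay": 0, "az": 0}]}}

```text
t: 14.0
tcp_pos: [0.6217, -0.0796, 0.2264]
orientation: [[-0.939, 0.343, 0.002], [0.343, 0.939, 0.0], [-0.002, 0.001, -1.0]]
force: [-0.1, -0.2, -2.9]
opening: 0.411
finger_force: 60.0
```

Emit:
{"method": "move_arm", "body": {"rows": [{"tx": 0, "ty": -0.01, "tz": 0, "ax": 0, "ay": 0, "az": 0}, {"tx": 0.001, "ty": -0.02, "tz": 0, "ax": 0, "ay": 0, "az": 0}, {"tx": 0.001, "ty": -0.023, "tz": 0, "ax": 0, "ay": 0, "az": 0}, {"tx": 0.001, "ty": -0.023, "tz": 0, "ax": 0, "ay": 0, "az": 0}, {"tx": 0.001, "ty": -0.023, "tz": 0, "ax": 0, "ay": 0, "az": 0}, {"tx": 0.001, "ty": -0.023, "tz": 0, "ax": 0, "ay": 0, "az": 0}, {"tx": 0.001, "ty": -0.023, "tz": 0, "ax": 0, "ay": 0, "az": 0}, {"tx": 0.001, "ty": -0.02, "tz": 0, "ax": 0, "ay": 0, "az": 0}, {"tx": 0.001, "ty": -0.015, "tz": 0, "ax": 0, "ay": 0, "az": 0}, {"tx": 0.001, "ty": -0.01, "tz": 0, "ax": 0, "ay": 0, "az": 0}, {"tx": 0.001, "ty": -0.005, "tz": 0, "ax": 0, "ay": 0, "az": 0}, {"tx": 0, "ty": 0, "tz": 0, "ax": 0, "ay": 0, "az": 0}]}}

```text
t: 15.5
tcp_pos: [0.545, -0.2591, 0.2253]
orientation: [[-0.939, 0.343, 0.0], [0.343, 0.939, 0.0], [0.0, 0.0, -1.0]]
force: [-0.2, -0.4, -1.5]
opening: 0.419
finger_force: 60.0
```

Emit:
{"method": "move_arm", "body": {"rows": [{"tx": 0, "ty": 0, "tz": 0, "ax": 0, "ay": 0, "az": 0}, {"tx": 0, "ty": 0, "tz": 0, "ax": 0, "ay": 0, "az": 0}, {"tx": 0, "ty": 0, "tz": 0, "ax": 0, "ay": 0, "az": 0}]}}

```text
t: 15.88
tcp_pos: [0.5451, -0.2588, 0.2253]
orientation: [[-0.94, 0.342, 0.0], [0.342, 0.94, 0.0], [0.0, 0.0, -1.0]]
force: [-0.1, 0.5, -1.1]
opening: 0.416
finger_force: 60.0
```

```bash
python3 - <<'E'
from h import *
s=ctrl.sense();print(s["t"],s["tcp_pos"],tomove([.5449,-.2593,.1254],-20.06))
E
```

```text
15.875 [ 0.54511316 -0.25884565  0.22527205] (array([ 0.    , -0.0005,  0.0999]), np.float64(0.1))
```

The hold lasted 3 s. I'm back over the stand within 0.5 mm, so I lower it now.

Emit:
{"method": "move_arm", "body": {"rows": [{"tx": 0, "ty": -0.0004, "tz": 0.008, "ax": 0, "ay": 0, "az": 0}, {"tx": 0, "ty": 0, "tz": 0.012, "ax": 0, "ay": 0, "az": 0}, {"tx": 0, "ty": 0, "tz": 0.012, "ax": 0, "ay": 0, "az": 0}, {"tx": 0, "ty": 0, "tz": 0.012, "ax": 0, "ay": 0, "az": 0}, {"tx": 0, "ty": 0, "tz": 0.01, "ax": 0, "ay": 0, "az": 0}, {"tx": 0, "ty": 0, "tz": 0.008, "ax": 0, "ay": 0, "az": 0}, {"tx": 0, "ty": 0, "tz": 0.006, "ax": 0, "ay": 0, "az": 0}, {"tx": 0, "ty": 0, "tz": 0.006, "ax": 0, "ay": 0, "az": 0}, {"tx": 0, "ty": 0, "tz": 0.006, "ax": 0, "ay": 0, "az": 0}]}}

```text
t: 17.0
tcp_pos: [0.5449, -0.2596, 0.1451]
orientation: [[-0.939, 0.343, 0.0], [0.343, 0.939, -0.0], [-0.0, 0.0, -1.0]]
force: [-0.5, 0.6, -2.2]
opening: 0.415
finger_force: 60.0
```

Emit:
{"method": "move_arm", "body": {"rows": [{"tx": 0, "ty": 0, "tz": 0.005, "ax": 0, "ay": 0, "az": 0}, {"tx": 0, "ty": 0, "tz": 0.005, "ax": 0, "ay": 0, "az": 0}, {"tx": 0, "ty": 0, "tz": 0.004, "ax": 0, "ay": 0, "az": 0}, {"tx": 0, "ty": 0, "tz": 0.003, "ax": 0, "ay": 0, "az": 0}, {"tx": 0, "ty": 0, "tz": 0.002, "ax": 0, "ay": 0, "az": 0}, {"tx": 0, "ty": 0, "tz": 0, "ax": 0, "ay": 0, "az": 0}, {"tx": 0, "ty": 0, "tz": 0, "ax": 0, "ay": 0, "az": 0}]}}

```text
t: 17.88
tcp_pos: [0.5449, -0.2596, 0.1264]
orientation: [[-0.939, 0.343, 0.0], [0.343, 0.939, -0.0], [-0.0, 0.0, -1.0]]
force: [-0.0, 0.0, -2.2]
opening: 0.414
finger_force: 60.0
```

Still hanging about 1 mm above the pocket floor. Lower until contact, then release and withdraw.

Emit:
{"method": "move_arm", "body": {"rows": [{"tx": 0, "ty": 0, "tz": 0.0005, "ax": 0, "ay": 0, "az": 0}, {"tx": 0, "ty": 0, "tz": 0.0005, "ax": 0, "ay": 0, "az": 0}, {"tx": 0, "ty": 0, "tz": 0.0003, "ax": 0, "ay": 0, "az": 0}, {"tx": 0, "ty": 0, "tz": 0, "ax": 0, "ay": 0, "az": 0}]}}

```text
t: 18.38
tcp_pos: [0.545, -0.2597, 0.1254]
orientation: [[-0.939, 0.343, 0.001], [0.343, 0.939, -0.0], [-0.001, 0.0, -1.0]]
force: [-0.2, 0.2, 4.9]
opening: 0.413
finger_force: 60.7
```

Emit:
{"method": "move_arm", "body": {"rows": [{"tx": 0, "ty": 0, "tz": 0, "ax": 0, "ay": 0, "az": 0}, {"tx": 0, "ty": 0, "tz": 0, "ax": 0, "ay": 0, "az": 0}, {"tx": 0, "ty": 0, "tz": 0, "ax": 0, "ay": 0, "az": 0}, {"tx": 0, "ty": 0, "tz": 0, "ax": 0, "ay": 0, "az": 0}, {"tx": 0, "ty": 0, "tz": 0, "ax": 0, "ay": 0, "az": 0}, {"tx": 0, "ty": 0, "tz": 0, "ax": 0, "ay": 0, "az": 0}, {"tx": 0, "ty": 0, "tz": 0, "ax": 0, "ay": 0, "az": 0}, {"tx": 0, "ty": 0, "tz": 0, "ax": 0, "ay": 0, "az": 0}], "hand": -1}}

```text
t: 19.38
tcp_pos: [0.5448, -0.2596, 0.125]
orientation: [[-0.939, 0.343, 0.0], [0.343, 0.939, -0.0], [-0.0, -0.0, -1.0]]
force: [0.4, 0.2, 0.3]
opening: 1.001
finger_force: 0.0
```

Emit:
{"method": "move_arm", "body": {"rows": [{"tx": 0, "ty": 0, "tz": -0.006, "ax": 0, "ay": 0, "az": 0}, {"tx": 0, "ty": 0, "tz": -0.012, "ax": 0, "ay": 0, "az": 0}, {"tx": 0, "ty": 0, "tz": -0.015, "ax": 0, "ay": 0, "az": 0}, {"tx": 0, "ty": 0, "tz": -0.015, "ax": 0, "ay": 0, "az": 0}, {"tx": 0, "ty": 0, "tz": -0.015, "ax": 0, "ay": 0, "az": 0}, {"tx": 0, "ty": 0, "tz": -0.015, "ax": 0, "ay": 0, "az": 0}, {"tx": 0, "ty": 0, "tz": -0.015, "ax": 0, "ay": 0, "az": 0}, {"tx": 0, "ty": 0, "tz": -0.015, "ax": 0, "ay": 0, "az": 0}, {"tx": 0, "ty": 0, "tz": -0.012, "ax": 0, "ay": 0, "az": 0}, {"tx": 0, "ty": 0, "tz": 0, "ax": 0, "ay": 0, "az": 0}, {"tx": 0, "ty": 0, "tz": 0, "ax": 0, "ay": 0, "az": 0}]}}

```text
t: 20.75
tcp_pos: [0.5446, -0.2594, 0.2445]
orientation: [[-0.939, 0.343, -0.001], [0.343, 0.939, 0.0], [0.001, 0.0, -1.0]]
force: [0.0, 0.5, 1.1]
opening: 0.997
finger_force: 0.0
```

```bash
python3 - <<'E'
from h import *
im=ctrl.get_image("scene"); a=cv2.imread("pics/scene0.png")
b=np.hstack([a[110:250,310:450],im[110:250,310:450,::-1]]); cv2.imwrite("pics/f1.png",cv2.resize(b,(800,400)))
for i in(a,im[:,:,::-1]):
    m=cv2.inRange(cv2.cvtColor(np.ascontiguousarray(i),cv2.COLOR_BGR2HSV),(22,150,120),(34,255,255)); m[:, :385]=0;m[:,435:]=0;m[200:]=0
    print(cv2.boundingRect(m))
print(ctrl.sense()["t"])
E
```

```text
(395, 137, 30, 54)
(396, 137, 30, 54)
20.8
```

View pics/f1.png

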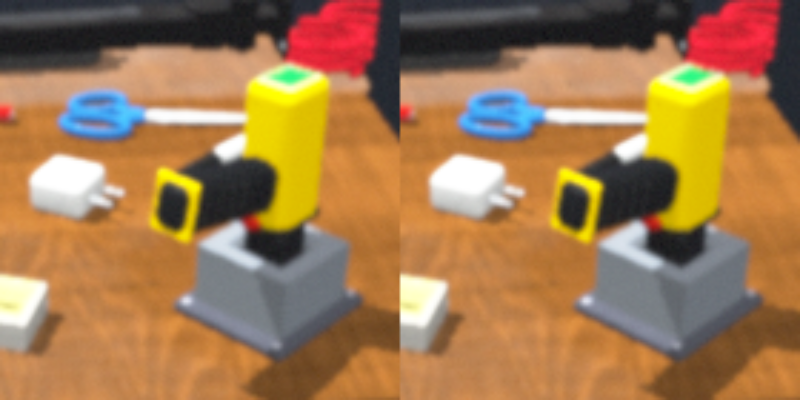

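Before (left) and after (right) match: the thermometer is fully seated at crop (690,160), and the charger hasn't moved, at (465,185).

```bash
python3 -c "
from plant import ctrl
print(ctrl.job_done())"
```

```text
the job is handed in; nothing more can be done
None
```

The job is handed in: the thermometer was held upright about 5 cm above the middle of the white charger for 3 s, then put back fully seated in its stand and released, and the charger was not moved.

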